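# Function-test the emergency stop of the bench's control station

## Robot

A 6-joint arm with a two-finger parallel gripper is mounted at the origin on a cart in front of the work surface, level with it; the furniture and walls round the work are solid. World frame = base frame: x ahead of the robot, y to its left, z up, the work surface at z = 0. Lengths are in mm, angles in degrees, forces in N, time in s.
With the tool pointing down it reaches from about 250 to 800 mm from the base axis. Payload 8.5 kg.
Tool frame: the origin (TCP) lies midway between the tips of the shut fingers; the grasp point (between the pads) lies behind it (env.hold_point_z is the z of the grasp point in the tool frame, in mm); z points along the fingers, y is the line along which they close (so a half turn about z gives the same grasp; the last joint's range is limited). The gripper opens to 85 mm and grips with 20 to 120 N. Pads are 22 mm wide; open, the fingers measure 114 mm over their backs; the gripper's body (76 mm by 85 mm) begins 54 mm behind the grasp point. The pads swing forward as they close: fully open they stand 13 mm farther back than shut.
Start: joints at [68.984, 13.648, -0.773, 75.585, 0, 90], TCP at [188.263, 490.036, 231.276] pointing down, gripper open.
Joint ranges: [-152.45, 152.45], [-59.26, 108.67], [-65.41, 83.53], [-104.44, 129.93], [-82.83, 76.93], [-180, 180]. Speed limits (degrees/s): [127.2, 127.2, 159.86, 180, 180, 180].

## Interface

Orientations are given as [roll, pitch, yaw] about the fixed x, y, z axes, in that order (R = Rz(yaw) Ry(pitch) Rx(roll)).
In Python, from bench import env gives the robot as it stands. The module is installed in compiled form; this text tells all that it offers.
- The arm moves only by the shell command python3 -m handwheel 'ROWS' [OPENING] [FORCE]. ROWS is a JSON object of lists of equal length, an entry for each row: "delta_pos": the shift along the tool's x, y, z in mm, a list of three; "delta_rot": the turn, a rotation vector about the tool's x, y, z in degrees, a list of three. In form: {"delta_pos": [[tx, ty, tz], ...], "delta_rot": [[rx, ry, rz], ...]}. A call has 1 to 20 rows; each row shifts and turns the commanded pose from where the row before left it, along the tool's axes as they then stand; what a row does not reach is not made up. A row lasts 1/12 s, in which the tool goes at most 41.7 mm and 7.16 degrees, less where a joint would pass 70% of its speed; a pose out of reach is approached as far as the arm can. A call is refused whole if a number of a shift passes 41.7 or a number of a turn 7.16, either way. A call with a gripper value outside its range is refused whole. OPENING is the opening, from 0 (shut) to 1 (fully open), set as the call begins (- or left out, the last holds). The fingers move at their own pace and stop on an object; FORCE is the grip in N (left out, the last holds). Time passes only in rows, so rows that do not move let the fingers close. It gives the time, the measured TCP pose, the force, the opening and the grip force at its end, in the units of the state.
- env.get_obs(): the state, without advancing time (a new reading comes with each control period).
- env.camera(name): name is "scene" or "top" or "wrist"; returns (picture, depth): 420x560x3 uint8, blue, green, red; 420x560 float32, mm along the optical axis (not along the pixel's ray), 0 where there is no reading.
- env.calibration(name): a dict with "mtx" (3x3 intrinsics, pixels), "k1" (the pictures are not rectified: a ray, as slopes to the right and down, at radius r is drawn at 1 + k1 r^2 times it, then the intrinsics apply), "position" and "rotation" of the camera in the world. Camera axes: x right, y down, z forward; pixel columns grow to the right and rows downward; lengths in mm; the calibration is good to about 2 mm. A picture is of the moment at which its call begins: read the wrist's pose just before it. calibration takes no time and is no camera call; for the wrist camera it gives the pose at the moment of the call.
- env.hand_in(): hands the job in; it is judged then, once.
Trained networks look in the newest picture that a camera, given by its name, has taken for a name from the list of things; names that differ only in an ending like _2 or _b are one class to them, and where a whole thing is asked for, a point or a joint stands for the part that bears it (a point fixed in the world has none). Each returns a list of dicts, best first, with "confidence" (0 to 1); they miss things now and then, are a little off and sometimes report something else, mostly with a low value. They report only what shows in the picture. A call takes as long as a camera call.
- env.boxes_of(camera, label): "extent" ([centre column, centre row, width, height] in pixels, round what is visible of it).
- env.outline_of(camera, label): "region" (420x560 bool, what is visible of it) and "extent" ([centre column, centre row, width, height] in pixels, round what is visible of it).
The state is a dict: "t": time; "q": joint angles; "qvel": joint speeds; "tau": joint torques, N m; "tcp_pos": TCP position; "eef_rot": TCP orientation; "ft_force": force on the tool from outside, world axes, zero at the start; "wrist_torque": the same for the moment, N m; "grip_width": opening from 0.0 (shut) to 1.0 (fully open); "gripper_force": force on a finger pad.
Only numpy, scipy, OpenCV 4.12 (cv2) and the standard library are available. Lean on these libraries where they do the work, as an engineer would, in place of code of your own. Each camera call takes 0.05 s, during which the arm holds its last target. There are 200 camera calls.

## Task

Test the red emergency-stop button on the yellow control station: press its head in until it latches and let go to see that it stays in by itself, then push its lobes round clockwise until it pops back out, and leave it out and turned back to rest. Do not press the green start button, and leave the loose things on the bench where they lie.

Things in the scene. Friction and masses are not known exactly. Their poses are not given: they have to be found in the camera images.
- station: control station screwed to the bench: grey box with yellow lid, 108 x 208 x 60 mm (x, y, z), origin at the centre of its underside, z up. It cannot move; its place and yaw vary. The stop button's axis is at x 0, y -45 mm in its frame, the green start button at x 0, y +62 mm. In front of it (its -x side) and beyond its stop end small things lie on the bench.
- stop_top (a point): centre of the top of the red stop head, on its vertical turning axis, 42 mm above the lid (102 mm above the bench) when out; moves with the head. The head is a dome 54 mm across with three lobes sticking out sideways, 14 mm thick, round ends 47 mm from the axis. Lobes stand 18 to 36 mm above the lid when out, 10 to 28 mm when latched. White arrows show clockwise.
- lobe_1 (a point): point on lobe 1 of the stop head, 40 mm from the axis, at mid height of the lobe (15 mm below stop_top); at rest lobe 1 points along the station's +x
- lobe_2 (a point): the same on lobe 2 (120 degrees counterclockwise from lobe 1, seen from above)
- lobe_3 (a point): the same on lobe 3 (240 degrees counterclockwise from lobe 1)
- stop (a joint): how far the stop head is pushed in, m: 0 out (spring return), it clicks and latches a little past 0.008 and then stays at about 0.008, hard stop at 0.012. Pressing takes 3 N at first and up to about 8 N at the click.
- stop_twist (a joint): turn of the stop head, rad, clockwise seen from above: 0 at rest (stop there, it does not turn the other way), end stop at 1.05. A light spring (about 0.06 N m at 0.6 rad, that is 1.5 N at a lobe) turns it back to 0 when let go. When latched in, the head comes free between 0.6 and 0.75 rad and springs out (turn it 0.85 or more to be sure).
- start (a joint): green start button, 28 mm diameter, top 22 mm above the lid, m pressed in: 0 out, 0.006 fully in; to be left alone
- wood_block: loose pine offcut 33 x 58 x 38 mm in front of the station, origin at the centre of its underside; bystander
- pencil: loose red carpenter's pencil 13 x 148 x 8 mm in front of the station, origin under its centre, long axis y; bystander
- spring_clamp: loose black spring clamp 55 x 90 x 17 mm beyond the stop end of the station, origin under its centre; bystander
- tape_measure: loose yellow tape measure 35 x 70 x 66 mm standing beyond the stop end of the station, farther from the robot than the clamp, origin under its centre; bystander

How it is judged:
By the outcome, as a careful person would: the job done as asked, in the order asked, and still so for the second after the job is handed in, with the robot touching nothing.
It also fails if it takes over 40 s, if anything falls off the work surface, if the arm or the gripper's body presses on something with over 40 N, if the wrist force passes 120 N, or if a joint passes its speed limit or range.

## Working session

There is one attempt and no reset: what is moved stays moved. The work goes in short steps, Python scripts to look and compute and a shell command to move; the robot and the scene stay as the last step left them, time stands still between calls to the robot, and variables do not carry over. Pictures are saved under pics/ and viewed, at most 10 in all, crops included, and the job is handed in when it is done.

```bash
mkdir -p pics; cat > h.py <<'E'
import numpy as np, cv2
from bench import env
def pts(cam,depth,cal=None):
    c=cal or env.calibration(cam); K=np.array(c["mtx"],float); v,u=np.mgrid[0:420,0:560]
    d=np.stack([(u-K[0,2])/K[0,0],(v-K[1,2])/K[1,1]],-1); k=c["k1"]; s=d.copy()
    for _ in range(8): s=d/(1+k*(s**2).sum(-1,keepdims=True))
    p=np.concatenate([s,np.ones(s.shape[:2]+(1,))],-1)*depth[...,None]
    return p@np.array(c["rotation"]).T+np.array(c["position"])
E
python3 - <<'E'
from h import *
o=env.get_obs(); print(o["tcp_pos"],o["eef_rot"],env.hold_point_z, env.calibration("wrist")["position"],env.calibration("top")["position"],env.calibration("top")["rotation"])
pic,d=env.camera("top"); cv2.imwrite("pics/top.png",pic); P=pts("top",d); np.save("top.npy",P)
for n in ["station","stop","start","wood_block","pencil","spring_clamp","tape_measure"]:
    for r in env.outline_of("top",n)[:2]:
        m=r["region"]&(d>0); q=P[m]
        print(n,round(r["confidence"],2),np.round(r["extent"]),np.median(q,0).round(),np.percentile(q,[3,97],axis=0).round().tolist())
        if n=="station":
            t=q[abs(q[:,2]-60)<6][:,:2].astype(np.float32); print(cv2.minAreaRect(t))
E
```

```text
[188.1173     489.70698899 230.67769312] [-1.79917424e+02 -7.37283439e-04  1.58985386e+02] -18.700000000000003 [126.05440793 514.60860421 371.55583087] [ 413.96783167 -314.95194447 1081.03762328] [-176.7749117    -1.12117442  -90.02770121]Traceback (most recent call last):
  File "<stdin>", line 3, in <module>
  File "h.py", line 8, in pts
    return p@np.array(c["rotation"]).T+np.array(c["position"])
           ~~~~~~~~~~~~~~~~~~~~~~~~~~~^~~~~~~~~~~~~~~~~~~~~~~~
ValueError: operands could not be broadcast together with shapes (420,560) (3,)
```

Rotation is rpy.

```bash
sed -i 's/np.array(c\["rotation"\]).T/R.from_euler("xyz",c["rotation"],degrees=True).as_matrix().T/; 1i from scipy.spatial.transform import Rotation as R' h.py
python3 - <<'E'
from h import *
pic,d=env.camera("top"); cv2.imwrite("pics/top.png",pic); P=pts("top",d); np.save("top.npy",P)
for n in ["station","stop","start","wood_block","pencil","spring_clamp","tape_measure"]:
    for r in env.outline_of("top",n)[:2]:
        m=r["region"]&(d>0); q=P[m]
        print(n,round(r["confidence"],2),np.round(r["extent"]),np.median(q,0).round(),np.percentile(q,[3,97],axis=0).round().tolist())
        if n=="station":
            t=q[abs(q[:,2]-60)<6][:,:2].astype(np.float32); print(cv2.minAreaRect(t))
E
```

```text
station 0.87 [277. 211. 119.  62.] [ 472. -314.   59.] [[422.0, -427.0, 4.0], [523.0, -206.0, 100.0]]
((471.3308410644531, -316.5227966308594), (107.07754516601562, 206.3006591796875), 0.09184226393699646)
stop 0.97 [300. 206.  42.  42.] [ 470. -361.   97.] [[448.0, -395.0, 60.0], [513.0, -326.0, 103.0]]
start 0.49 [246. 211.  15.  10.] [ 472. -255.   81.] [[460.0, -267.0, 74.0], [484.0, -243.0, 84.0]]
wood_block 0.96 [308. 287.  31.  23.] [ 320. -378.   37.] [[302.0, -406.0, -1.0], [336.0, -349.0, 41.0]]
pencil 0.72 [287. 258.  69.  10.] [ 378. -336.    7.] [[371.0, -403.0, 3.0], [384.0, -272.0, 11.0]]
spring_clamp 0.91 [364. 237.  42.  25.] [ 409. -504.   15.] [[395.0, -538.0, -3.0], [437.0, -462.0, 19.0]]
tape_measure 0.57 [363. 187.  36.  28.] [ 520. -489.   59.] [[505.0, -522.0, 13.0], [539.0, -461.0, 65.0]]
tape_measure 0.53 [275. 212. 117.  60.] [ 472. -316.   59.] [[422.0, -427.0, 3.0], [522.0, -213.0, 100.0]]
```

View pics/top.png

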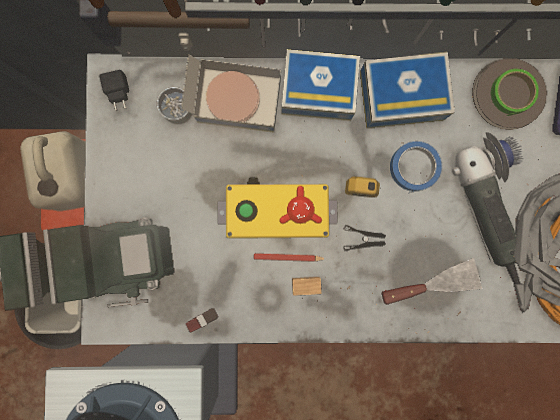

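The top view shows the station upright at yaw ≈ 0, with the red head at px (300, 208) and lobe 1 up (+x). The green button is at (246, 211), the pencil and block are below, and the clamp and tape lie to the right.

I'll check the height of the vise along the path while turning the tool to yaw 90 and shutting the fingers.

```bash
python3 - <<'E'
from h import *
P=np.load("top.npy").reshape(-1,3)
m=(P[:,0]>230)&(P[:,0]<650)&(P[:,1]>-500)&(P[:,1]<300)
for y in range(-500,300,100):
    k=m&(P[:,1]>y)&(P[:,1]<y+100); print(y,P[k,2].max().round() if k.any() else None)
k=(P[:,2]>92)&(abs(P[:,0]-471)<60)&(abs(P[:,1]+361)<60); print(P[k].mean(0),P[k].max(0),P[k].min(0))
E
python3 -m handwheel '{"delta_pos":[[0,0,0],[0,0,0],[0,0,0],[0,0,0],[0,0,0],[0,0,0],[0,0,0],[0,0,0],[0,0,0],[0,0,0]],"delta_rot":[[0,0,6.9],[0,0,6.9],[0,0,6.9],[0,0,6.9],[0,0,6.9],[0,0,6.9],[0,0,6.9],[0,0,6.9],[0,0,6.9],[0,0,6.9]]}' 0 20
```

```text
-500 97.0
-400 1081.0
-300 86.0
-200 141.0
-100 173.0
0 207.0
100 207.0
200 95.0
[ 440.44816084 -335.88847874  634.35911916] [ 518.69639081 -314.95194447 1081.03762328] [ 413.96783167 -401.68517663   92.11493181]
t: 1.28
tcp_pos: [188.3, 490.0, 231.3]
eef_rot: [-180.0, 0.0, 89.6]
ft_force: [-0.8, 0.4, 0.1]
grip_width: 0.001
gripper_force: 0.0
```

```bash
python3 -m handwheel '{"delta_pos":[[0,0,-30],[0,0,-30],[-38,12.6,0],[-38,12.6,0],[-38,12.6,0],[-38,12.6,0],[-38,12.6,0],[-38,12.6,0],[-38,12.6,0],[-38,12.6,0],[-38,12.6,0],[-38,12.6,0],[-38,12.6,0],[-38,12.6,0],[-38,12.6,0],[-38,12.6,0],[-38,12.6,0],[-38,12.6,0],[-38,12.6,0],[-38,12.6,0]],"delta_rot":[[0,0,0],[0,0,0],[0,0,0],[0,0,0],[0,0,0],[0,0,0],[0,0,0],[0,0,0],[0,0,0],[0,0,0],[0,0,0],[0,0,0],[0,0,0],[0,0,0],[0,0,0],[0,0,0],[0,0,0],[0,0,0],[0,0,0],[0,0,0]]}'
python3 - <<'E'
from h import *
o=env.get_obs(); print(o["tcp_pos"],o["eef_rot"],o["q"])
c=env.calibration("wrist"); pic,d=env.camera("wrist"); cv2.imwrite("pics/w1.png",pic); P=pts("wrist",d,c)
for r in env.outline_of("wrist","stop")[:2]:
    m=r["region"]&(d>0); q=P[m]; t=q[(q[:,2]>97)&(q[:,2]<106)]
    print(r["confidence"],r["extent"],np.percentile(q,[2,98],axis=0).round(1).tolist(),len(t),t.mean(0) if len(t) else 0)
E
```

```text
t: 2.95
tcp_pos: [414.9, -196.3, 291.5]
eef_rot: [180.0, 0.0, 89.9]
ft_force: [1.6, 0.7, -1.0]
grip_width: 0.006
gripper_force: 0.0
[ 414.93829069 -196.3247344   291.49805405] [1.79962956e+02 1.65115247e-02 8.99473855e+01] [-2.53213866e+01  6.28396262e+00 -1.22102985e+00  8.24544598e+01
  8.81213179e-04  6.47312229e+01]
```

```bash
python3 -m handwheel '{"delta_pos":[[-33,11.3,0],[-33,11.3,0],[-33,11.3,-0],[-33,11.3,0],[-33,11.3,0],[0,0,0],[0,0,0]],"delta_rot":[[0,0,0],[0,0,0],[0,0,0],[0,0,0],[0,0,0],[0,0,0],[0,0,0]]}'
python3 - <<'E'
from h import *
o=env.get_obs(); print(o["tcp_pos"],o["eef_rot"],o["q"])
c=env.calibration("wrist"); print(c["position"]); pic,d=env.camera("wrist"); cv2.imwrite("pics/w1.png",pic); P=pts("wrist",d,c)
for r in env.outline_of("wrist","stop")[:2]:
    m=r["region"]&(d>0); q=P[m]; t=q[(q[:,2]>97)&(q[:,2]<106)]
    print(r["confidence"],r["extent"],np.percentile(q,[2,98],axis=0).round(1).tolist(),len(t),t.mean(0) if len(t) else 0)
E
```

```text
t: 3.63
tcp_pos: [471.4, -360.0, 290.1]
eef_rot: [-179.9, -0.1, 89.9]
ft_force: [-0.3, 0.3, 0.3]
grip_width: -0.001
gripper_force: 0.0
[ 471.42653575 -360.03592915  290.13677608] [-1.79916608e+02 -6.00045999e-02  8.98863278e+01] [-3.73681395e+01  2.01318323e+01  1.69842736e+01  8.69551420e+01
 -2.72118242e-03  5.27454915e+01]
[ 472.15570124 -292.49224123  431.07279794]
0.69 [290.8, 179.8, 73.1, 81.3] [[450.6, -395.8, 84.7], [516.2, -324.4, 100.9]] 1495 [ 475.36944551 -360.31009421   99.1444369 ]
0.26 [285.3, 124.1, 118.8, 216.0] [[423.8, -414.9, 3.6], [527.8, -199.9, 99.8]] 1495 [ 475.36944551 -360.31009421   99.1444369 ]
```

View pics/w1.png

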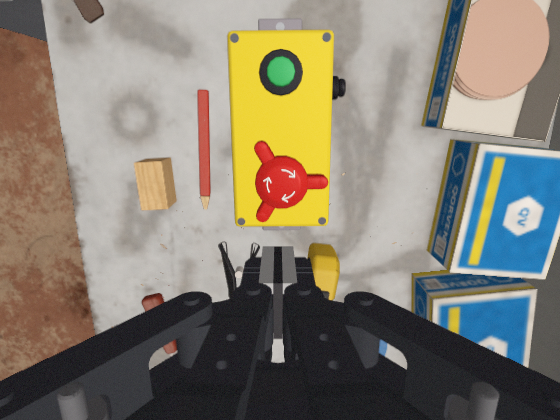

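The wrist view shows the head at (282, 181) and lobe 1 pointing right (+x), so the axis is at about (472, −361). Next I descend to just above the head.

```bash
python3 -m handwheel '{"delta_pos":[[-0.5,0.5,35],[-0.5,0.5,35],[0,0,35],[0,0,35],[0,0,35],[0,0,5],[0,0,0],[0,0,0]],"delta_rot":[[0,0,0],[0,0,0],[0,0,0],[0,0,0],[0,0,0],[0,0,0],[0,0,0],[0,0,0]]}'
```

```text
t: 4.4
tcp_pos: [473.0, -359.8, 113.4]
eef_rot: [179.9, 0.1, 90.0]
ft_force: [0.2, -0.3, 0.7]
grip_width: -0.005
gripper_force: 0.0
```

```bash
python3 -m handwheel '{"delta_pos":[[0,0,2],[0,0,2],[0,0,2],[0,0,2],[0,0,1],[0,0,0],[0,0,0]],"delta_rot":[[0,0,0],[0,0,0],[0,0,0],[0,0,0],[0,0,0],[0,0,0],[0,0,0]]}'
```

```text
t: 4.98
tcp_pos: [472.3, -360.1, 102.3]
eef_rot: [-180.0, -0.0, 90.0]
ft_force: [0.2, -0.2, -0.4]
grip_width: -0.002
gripper_force: 0.0
```

```bash
python3 -m handwheel '{"delta_pos":[[0,0,2],[0,0,2],[0,0,1],[0,0,0],[0,0,0]],"delta_rot":[[0,0,0],[0,0,0],[0,0,0],[0,0,0],[0,0,0]]}'
```

```text
t: 5.4
tcp_pos: [472.5, -360.3, 98.3]
eef_rot: [179.9, 0.1, 90.0]
ft_force: [-1.0, 0.7, 7.1]
grip_width: 0.0
gripper_force: 3.3
```

```bash
python3 -m handwheel '{"delta_pos":[[0,0,1],[0,0,1],[0,0,1],[0,0,0],[0,0,0]],"delta_rot":[[0,0,0],[0,0,0],[0,0,0],[0,0,0],[0,0,0]]}'
```

```text
t: 5.82
tcp_pos: [472.5, -360.2, 94.4]
eef_rot: [180.0, 0.0, 90.0]
ft_force: [-0.4, -0.5, 2.4]
grip_width: -0.001
gripper_force: 1.3
```

```bash
python3 -m handwheel '{"delta_pos":[[0,0,1],[0,0,1],[0,0,0],[0,0,0]],"delta_rot":[[0,0,0],[0,0,0],[0,0,0],[0,0,0]]}'
```

```text
t: 6.15
tcp_pos: [472.5, -360.2, 92.4]
eef_rot: [180.0, 0.0, 90.0]
ft_force: [-0.6, 0.2, 5.1]
grip_width: 0.001
gripper_force: 2.6
```

```bash
python3 -m handwheel '{"delta_pos":[[0,0,1],[0,0,0],[0,0,0]],"delta_rot":[[0,0,0],[0,0,0],[0,0,0]]}'
python3 -m handwheel '{"delta_pos":[[0,0,-5],[0,0,-35],[0,0,-40],[0,0,-40],[0,0,-40],[0,0,-38],[0,0,0],[0,0,0],[0,0,0]],"delta_rot":[[0,0,0],[0,0,0],[0,0,0],[0,0,0],[0,0,0],[0,0,0],[0,0,0],[0,0,0],[0,0,0]]}'
python3 - <<'E'
from h import *
c=env.calibration("wrist"); print(c["position"]); pic,d=env.camera("wrist"); P=pts("wrist",d,c)
m=env.outline_of("wrist","stop")[0]["region"]&(d>0); q=P[m]
print(np.percentile(q,[2,98],axis=0).round(1).tolist())
s=env.outline_of("wrist","station")[0]["region"]&(d>0); z=P[s][:,2]; print("lid",np.median(z[abs(z-60)<6]))
E
```

```text
t: 6.4
tcp_pos: [472.5, -360.2, 91.5]
eef_rot: [180.0, 0.0, 90.0]
ft_force: [-0.3, 0.7, 5.0]
grip_width: 0.001
gripper_force: 2.8
t: 7.15
tcp_pos: [472.1, -359.8, 288.8]
eef_rot: [-180.0, -0.0, 90.0]
ft_force: [-0.2, 0.2, -0.7]
grip_width: 0.001
gripper_force: 0.0
[ 472.64092445 -292.21516718  429.72149148]
[[512.1, -507.0, 7.0], [544.7, -459.3, 62.8]]
lid 58.141012708554655
```

```bash
python3 - <<'E'
from h import *
c=env.calibration("wrist"); pic,d=env.camera("wrist"); P=pts("wrist",d,c)
m=(np.hypot(P[...,0]-472,P[...,1]+361)<10)&(P[...,2]<150); print("top z",np.median(P[m][:,2]), P[m][:,2].max())
r=(pic[...,2]>110)&(pic[...,1]<60)&(pic[...,0]<70)&(np.hypot(P[...,0]-472,P[...,1]+361)<60)&(P[...,2]>60)
q=P[r]; print(len(q),np.percentile(q,[1,99],axis=0).round(1).tolist())
for lo in range(0,360,120):
    a=(np.degrees(np.arctan2(q[:,1]+361,q[:,0]-472))-lo+180)%360-180; rr=np.hypot(q[:,1]+361,q[:,0]-472); k=(abs(a)<50)&(rr>32); print(lo,q[k].mean(0).round(1),a[k].mean().round(1),rr[k].max().round(1))
E
```

```text
top z 92.51918494100306 94.59772349137984
2395 [[450.5, -397.7, 84.3], [516.1, -323.3, 93.8]]
0 [ 511.  -360.5   86.5] 0.7 49.1
120 [ 455.5 -327.1   86.6] -4.0 44.4
240 [ 455.9 -394.7   86.6] 4.5 43.8
```

Latched and staying in: the top is at about 93, and the axis refines to (474, −361). Now the shut fingers go down beside lobe 1, on its +y side.

```bash
python3 -m handwheel '{"delta_pos":[[11.5,23,20],[11.5,23,20],[0,0,35],[0,0,35],[0,0,35],[0,0,35],[0,0,20],[0,0,8],[0,0,8],[0,0,0],[0,0,0]],"delta_rot":[[0,0,0],[0,0,0],[0,0,0],[0,0,0],[0,0,0],[0,0,0],[0,0,0],[0,0,0],[0,0,0],[0,0,0],[0,0,0]]}'
python3 - <<'E'
import numpy as np
# circle in tool frame, lobe-frame finger offset (44 radial->tool y, 18.. lateral->tool x); cw turn per row a about tool z
for a in (6,):
    p=np.array([18.5,44.]) ; t=np.radians(a); Rm=np.array([[np.cos(t),-np.sin(t)],[np.sin(t),np.cos(t)]]); print(Rm@p-p)
E
```

```text
t: 8.27
tcp_pos: [518.8, -337.4, 74.2]
eef_rot: [180.0, 0.0, 90.0]
ft_force: [0.3, 0.0, 0.9]
grip_width: 0.001
gripper_force: 0.0
[-4.70059732  1.69273997]
```

```bash
python3 -m handwheel '{"delta_pos":[[-2.5,0,1],[-2.5,0,1],[-4.7,1.7,0],[-4.7,1.7,0],[-4.7,1.7,0],[-4.7,1.7,0],[-4.7,1.7,0],[0,0,0],[0,0,0]],"delta_rot":[[0,0,0],[0,0,0],[0,0,6],[0,0,6],[0,0,6],[0,0,6],[0,0,6],[0,0,0],[0,0,0]]}'
```

```text
t: 9.02
tcp_pos: [521.9, -367.1, 71.9]
eef_rot: [179.9, 0.0, 60.1]
ft_force: [-0.6, -0.1, 0.1]
grip_width: -0.003
gripper_force: 0.0
```

```bash
python3 -m handwheel '{"delta_pos":[[-4.7,1.7,0],[-4.7,1.7,0],[-4.7,1.7,0],[-4.7,1.7,0],[0,0,0],[0,0,0]],"delta_rot":[[0,0,6],[0,0,6],[0,0,6],[0,0,6],[0,0,0],[0,0,0]]}'
python3 - <<'E'
from h import *
print(env.get_obs()["ft_force"])
pic,d=env.camera("top"); P=pts("top",d)
m=(np.hypot(P[...,0]-474,P[...,1]+361)<60)&(P[...,2]>60)&(P[...,2]<110)
r=(pic[...,2]>110)&(pic[...,1]<70)&(pic[...,0]<80)&m; q=P[r]; print(len(q),np.percentile(q,[5,95],axis=0).round(1).tolist())
k=env.camera("scene")[0]; cv2.imwrite("pics/s1.png",np.hstack([cv2.resize(pic[160:260,240:360],None,fx=3.2,fy=3.2),cv2.resize(k,(427,320))]))
E
```

```text
t: 9.52
tcp_pos: [515.5, -385.3, 71.8]
eef_rot: [180.0, -0.0, 36.3]
ft_force: [1.4, 0.8, 0.8]
grip_width: -0.0
gripper_force: 1.0
[1.37607723 0.79112965 0.8003258 ]Traceback (most recent call last):
  File "<stdin>", line 5, in <module>
    return _quantile_unchecked(
        a, q, axis, out, overwrite_input, method, keepdims, weights)
    return _ureduce(a,
                    func=_quantile_ureduce_func,
    ...<5 lines>...
                    overwrite_input=overwrite_input,
                    method=method)
    r = func(a, **kwargs)
    result = _quantile(arr,
                       quantiles=q,
    ...<2 lines>...
                       out=out,
                       weights=wgt)
    slices_having_nans = np.isnan(arr[-1, ...])
                                  ~~~^^^^^^^^^
IndexError: index -1 is out of bounds for axis 0 with size 0
```

The reaction of about 1.6 N along the lobe tangent agrees with the return spring, so the finger is carrying the lobe. The arm hides the head from the top camera, so I'll use the wrist and scene views.

```bash
python3 - <<'E'
from h import *
a=env.camera("wrist")[0]; k=env.camera("scene")[0]; cv2.imwrite("pics/s1.png",np.hstack([cv2.resize(a,(400,300)),cv2.resize(k,(400,300))]))
E
```

```text
(no output)
```

View pics/s1.png

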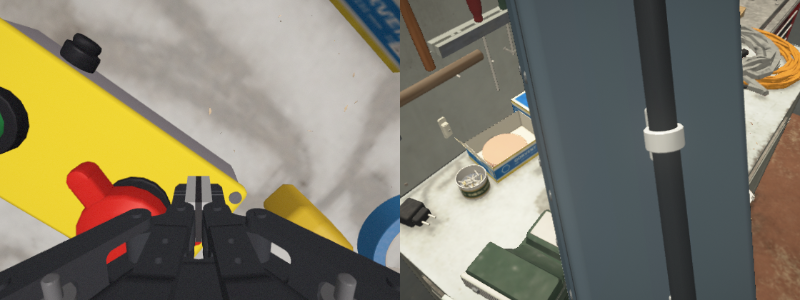

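In the wrist view, lobe 2 at (85, 185) has turned and the dark collar shows under the head at (135, 185), so it has popped out. I'll bring it back along the arc so the spring returns it, then back off and rise.

```bash
python3 -m handwheel '{"delta_pos":[[4.5,-2.2,0],[4.5,-2.2,0],[4.5,-2.2,0],[4.5,-2.2,0],[4.5,-2.2,0],[4.5,-2.2,0],[4.5,-2.2,0],[4.5,-2.2,0],[4.5,-2.2,0],[3,1,0],[3,1,0],[0,0,-20],[0,0,-40],[0,0,-40],[0,0,-40],[0,0,-40],[0,0,-38],[0,0,0]],"delta_rot":[[0,0,-6],[0,0,-6],[0,0,-6],[0,0,-6],[0,0,-6],[0,0,-6],[0,0,-6],[0,0,-6],[0,0,-6],[0,0,0],[0,0,0],[0,0,0],[0,0,0],[0,0,0],[0,0,0],[0,0,0],[0,0,0],[0,0,0]]}'
python3 - <<'E'
from h import *
c=env.calibration("wrist"); pic,d=env.camera("wrist"); P=pts("wrist",d,c); cv2.imwrite("pics/w3.png",pic)
m=(np.hypot(P[...,0]-474,P[...,1]+361)<10)&(P[...,2]<150); print("top z",np.median(P[m][:,2]))
r=(pic[...,2]>110)&(pic[...,1]<60)&(pic[...,0]<70)&(np.hypot(P[...,0]-474,P[...,1]+361)<60)&(P[...,2]>60)
q=P[r]; print(len(q),np.percentile(q,[1,99],axis=0).round(1).tolist())
for lo in range(0,360,120):
    a=(np.degrees(np.arctan2(q[:,1]+361,q[:,0]-474))-lo+180)%360-180; rr=np.hypot(q[:,1]+361,q[:,0]-474); k=(abs(a)<50)&(rr>32); print(lo,a[k].mean().round(1),rr[k].max().round(1))
E
```

```text
t: 11.17
tcp_pos: [522.1, -337.1, 297.6]
eef_rot: [179.5, 0.4, 89.8]
ft_force: [-0.2, 0.2, -0.8]
grip_width: -0.001
gripper_force: 0.0
top z 99.79554121658816
2378 [[451.4, -397.4, 84.8], [517.6, -322.1, 100.9]]
0 2.9 47.8
120 -4.1 45.4
240 2.8 44.1
```

View pics/w3.png

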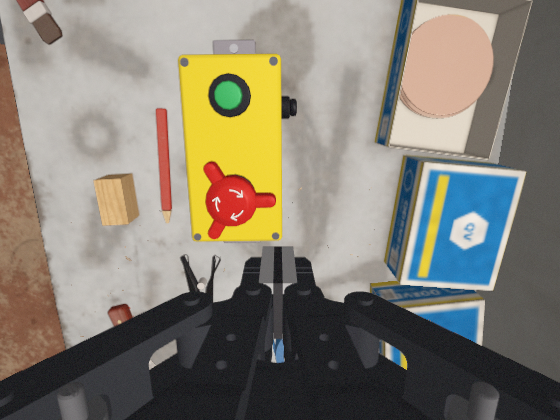

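The head at (230, 200) is out (top about 7 mm higher than when latched) and lobe 1 points along +x again. The block, pencil and clamp are where they were; the gripper hides the tape measure here, but nothing went near it.

```bash
python3 -c "
from bench import env
print(env.hand_in())"
```

```text
the job is handed in; nothing more can be done
None
```

The stop button was pressed until it latched, stayed in when let go, was turned clockwise until it popped out, and is back out at rest; the start button and loose things were not touched, and the job is handed in.

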